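# Jog the dumpling-skin roller with its hold-to-run key

### The arm

A 7-joint arm with a two-finger parallel gripper is mounted at the origin on the work surface. World frame = base frame: x ahead of the robot, y to its left, z up, the work surface at z = 0. Lengths are in m, angles in rad, forces in N, time in s.
With the tool pointing down it reaches from about 0.4 to 0.875 m from the base axis. Payload 19.3 kg.
Tool frame: the origin (TCP) lies midway between the tips of the shut fingers; the grasp point (between the pads) lies 19 mm behind it (bot.pinch_z is the distance from the TCP to the grasp point, in m); z points along the fingers, y is the line along which they close (so a half turn about z gives the same grasp; the last joint's range is limited). The gripper opens to 85 mm and grips with 20 to 120 N. Pads are 22 mm wide; open, the fingers measure 114 mm over their backs; the gripper's body (76 mm by 85 mm) begins 54 mm behind the grasp point. The pads swing forward as they close: fully open they stand 13 mm farther back than shut.
Start: joints at [1.219, 0.521, -0.036, 1.599, 0.021, 1.021, -0.113], TCP at [0.174, -0.6, 0.231] pointing down, gripper open.
Joint ranges: [-2.91, 2.91], [-0.3, 2.13], [-1.5, 1.42], [0.17, 2.43], [-1.26, 4.41], [0.16, 1.93], [-2.52, 2.52]. Speed limits (rad/s): [1.89, 1.89, 2.39, 2.39, 3.01, 3.01, 3.01].

### API

Orientations are given as [roll, pitch, yaw] about the fixed x, y, z axes, in that order (R = Rz(yaw) Ry(pitch) Rx(roll)).
In Python, from workcell import observe, viewer, bot gives the robot as it stands. The module is installed in compiled form; this text tells all that it offers.
- The arm moves only by the tool play_rows, never from a script. Its argument "motion" is a list of rows, each a list of 7 numbers: the shift along the tool's x, y, z in cm, then the turn, a rotation vector about the tool's x, y, z in rad, then the opening, from -1 (shut) to 1 (fully open), so that 0 is half open. A call has exactly 5 rows; each row is the pose to reach, as a shift and turn from the pose commanded when the call began, along the tool's axes at that moment; what a row does not reach only later rows make up. A row lasts 1/10 s, in which the tool goes at most 50 mm and 8.59 degrees, less where a joint would pass 70% of its speed; a pose out of reach is approached as far as the arm can. A call with a gripper value outside its range is refused whole. The fingers move at their own pace and stop on an object; "squeeze" is the grip in N (left out, the last holds). Time passes only in rows, so rows that repeat a pose let the fingers close, or fill a call up. It gives the time, the measured TCP pose, the force, the opening and the grip force at its end, in the units of the state.
- observe(): the state, without advancing time (a new reading comes with each control period).
- viewer.grab_frame(name): name is "scene" or "top"; returns (picture, depth): 420x560x3 uint8, red, green, blue; 420x560 float32, m along the optical axis (not along the pixel's ray), 0 where there is no reading.
- viewer.camera_info(name): a dict with "fx", "fy", "cx", "cy" (pixels), "R" (3x3) and "t" (3): a world point X has camera coordinates R X + t. Camera axes: x right, y down, z forward; pixel columns grow to the right and rows downward; lengths in m; the calibration is good to about 2 mm. A picture is of the moment at which its call begins. camera_info takes no time and is no camera call.
- bot.job_done(): hands the job in; it is judged then, once.
The state is a dict: "clock": time; "qpos": joint angles; "qd": joint speeds; "joint_efforts": joint torques, N m; "position": TCP position; "tool_rot": TCP orientation; "force": force on the tool from outside, world axes, zero at the start; "moment": the same for the moment, N m; "grip_width": finger opening in m; "finger_force": force on a finger pad.
Only numpy, scipy, OpenCV 4.12 (cv2) and the standard library are available. Lean on these libraries where they do the work, as an engineer would, in place of code of your own. Each camera call takes 0.05 s, during which the arm holds its last target. There are 200 camera calls.

### The job

The rollers of the dough machine are to be jogged for cleaning. Push its front guard, which hangs open, up until it is fully shut; then take the service key, the one with the square head, from the key block, work it down past the sticky pins of the machine's lock, wiggling it if it binds, until its collar sits on the lock, turn it a quarter turn clockwise to the stop and finish while still holding it turned there, for the lock springs back when let go. Leave the guard shut, the other two keys in the block and everything else on the counter where it stands.

Things in the scene. Friction and masses are not known exactly. Their poses are not given: they have to be found in the camera images.
- guard (a joint): the guard's hinge angle, rad: 0 = shut (upright, at its stop), growing as its top comes down towards the robot, at most 1.2; it starts 0.5 to 0.85 open. A stiff hinge: the guard stays where it is left, and a level push of 3 to 7 N at its top edge moves it.
- guard_edge (a point): middle of the guard's top edge, a round bead 12 mm across and 200 mm long on a 5 mm steel sheet, 150 mm from the hinge line. The point lies on the bead's axis and moves with the guard. Shut, it stands 187 mm above the counter, 7 mm in front of the machine's front, and the machine behind it rises to 207 mm. Only flat things lie before it.
- guard_hinge (a point): middle of the guard's hinge line, 37 mm above the counter, fixed to the machine. Its axes: x level, from the front of the machine to its back (the guard is pushed shut along it), y along the hinge line, z up. The guard opens to -x.
- service_key_head (a point): the service key, upright in one of three slots of the key block: centre of its square black plastic head, 32 mm wide (own x), 14 mm thick (own y, the way to pinch it) and 36 mm high, z up. Below it a round steel collar, 22 mm across and 6 mm high, whose underside lies 24 mm below this point. 50 g. Both faces are alike: it fits either way round.
- service_key_seat (a point): centre of the underside of the service key's collar, axes as its head. In the block it rests on the block's top; with the key home in the lock it coincides with lock_face. Below it hang a round neck (6 mm across, 8 mm long) and a flat bit, 14 mm wide (own x) and 5 mm thick (own y), with a rounded foot 19.5 mm below this point.
- key_block: fixed wooden block, 60 mm (own x) by 190 mm (own y) by 36 mm high, origin at the centre of its underside; three slots in a row along its y, 60 mm apart, each with its long side along y, 28 mm deep. The three keys stand in them in any order, heads up.
- lock_face (a point): centre of the keyhole in the lock's top face, 218 mm above the counter, on a square steel flange 42 mm wide on the flat top of the machine's control housing. Axes as guard_hinge. The keyhole is a chamfered slot 16.5 mm along x by 7.5 mm along y; the key goes straight down 19.5 mm, its wide side along x, until its collar meets the flange.
- lock_plug (a joint): turn of the lock's plug inside the flange, rad: 0 = rest, slot along x; grows clockwise seen from above, to the stop at 1.57. A spring of 0.02 to 0.055 N m turns it back when let go. The key can turn only within its last 2 mm of depth, and has some 0.15 rad of play in the plug, so it is turned somewhat more than a quarter to bring the plug to the stop.
- lock_flange: the lock's flange, origin under its centre, 6 mm below lock_face. Two sticky pins inside, at the two ends of the slot, 11 and 15 mm below the face, jut 5 mm into it and bind on the key's foot: a quick straight push meets 25 to 40 N, and a light one stalls or creeps. Moving the key 1 mm to and fro along x under a steady push of 8 to 15 N works it past them in some 3 s.
- sheeter: the dough machine, fixed, 280 mm deep (x) by 340 mm wide (y), origin under its centre, axes as guard_hinge. The control housing is its +y third (212 mm high), the rollers the rest, between cheeks 225 mm high; the hopper over the rollers rises to 295 mm, 100 mm from the lock. An emergency stop, 34 mm high, stands on the housing 135 mm behind the lock.
- fridge_key_head (a point): another key in the block, with a small round disc head, 24 mm across, 8 mm thick; centre of the head; stays in the block
- till_key_head (a point): another key in the block, with a T-bar head 48 mm long, 10 mm thick and high; centre of the bar; stays in the block
- scraper: bystander: dough scraper lying flat, 130 mm wide, 116 mm long, 18 mm high; origin under its middle
- sauce_dish: bystander: small white bowl, 84 mm across, 30 mm high; origin under its centre
- paper_cup: bystander: paper cup, 76 mm across, 90 mm high; origin under its centre
- sauce_bottle: bystander: amber sauce bottle, 60 mm across, 190 mm high; origin under its centre
- pitcher: bystander: teal pitcher with a white lid, 132 mm across, handle to its own -y, 170 mm high; origin under its centre
- plate: bystander: white plate, 200 mm across, 22 mm high; origin under its centre
- turner: bystander: steel turner lying flat, 260 mm long along its x; origin under its middle

How it is judged:
By the outcome, as a careful person would: the job done as asked, in the order asked, and still so for the second after the job is handed in, while the arm keeps its last pose, push and grip.
It also fails if it takes over 67 s, if anything falls off the work surface, if the arm or the gripper's body presses on something with over 40 N, if the wrist force passes 120 N, or if a joint passes its speed limit or range.

## Working session

There is one attempt and no reset: what is moved stays moved. The work goes in short steps, Python scripts to look and compute and a tool call to move; the robot and the scene stay as the last step left them, time stands still between calls to the robot, and variables do not carry over. Pictures are saved under pics/ and viewed, at most 10 in all, crops included, and the job is handed in when it is done.

Besides the shell and the picture viewer there is one more tool, called after "Call:" as name([rows], argument=value, ...), one row to a line, values as JSON. play_rows: Moves the arm, as the interface text tells. Its arguments: {"type":"object","properties":{"motion":{"type":"array"},"squeeze":{"type":"number"}},"required":["motion"]}

```bash
mkdir -p pics
cat > h.py <<'E'
import numpy as np, cv2
from workcell import observe, viewer, bot
def grab(n,f):
    p,d=viewer.grab_frame(n); np.savez('pics/'+f+'.npz',d=d,p=p); cv2.imwrite('pics/'+f+'.png',p[:,:,::-1]); return p,d
def W(n,d,u,v):
    c=viewer.camera_info(n); z=d[int(v),int(u)] if np.ndim(d) else d
    X=np.array([(u-c['cx'])/c['fx']*z,(v-c['cy'])/c['fy']*z,z])
    return c['R'].T@(X-c['t'])
def cloud(n,d):
    c=viewer.camera_info(n); v,u=np.mgrid[:420,:560]
    X=np.stack([(u-c['cx'])/c['fx']*d,(v-c['cy'])/c['fy']*d,d],-1)
    return (X-c['t'])@c['R']
def P(n,X):
    c=viewer.camera_info(n); q=c['R']@np.array(X)+c['t']; return q[0]/q[2]*c['fx']+c['cx'],q[1]/q[2]*c['fy']+c['cy']
E
python3 - <<'E'
from h import *
p,d=grab('scene','s0');p,d=grab('top','t0')
for n in('scene','top'):
    c=viewer.camera_info(n);print(n,c['fx'],-c['R'].T@c['t'])
print(viewer.camera_info('top')['R'])
print(observe())
E
```

```text
scene 479.8954632864162 [1.64592842 0.65223437 1.18754445]
top 509.5342383273682 [0.19749152 0.01108951 2.10766456]
[[ 0.01304584 -0.99990465  0.00452733]
 [-0.98515992 -0.01362815 -0.17109704]
 [ 0.17114243 -0.00222804 -0.98524378]]
{'clock': 0.1, 'qpos': array([ 1.21877408,  0.52196698, -0.03632747,  1.59989075,  0.02120648,
        1.02109177, -0.1128278 ]), 'qd': array([ 5.87573689e-05, -2.92725286e-03,  8.93162758e-04, -1.91272987e-03,
       -1.41031621e-04,  2.45881370e-03,  8.41466617e-04]), 'joint_efforts': array([ 5.75375874e-03, -9.28489351e+01,  1.98521152e+00, -3.70532691e+01,
        1.82839937e-02,  5.34895429e-03,  1.67918671e-05]), 'position': array([ 0.17371008, -0.60009397,  0.23079703]), 'tool_rot': array([-3.14062358e+00,  7.13542372e-05,  2.81785835e-01]), 'force': array([0.07867672, 0.38352786, 0.15488292]), 'moment': array([ 0.03876222, -0.00205135, -0.00715316]), 'finger_force': 0.0, 'grip_width': 0.08537241409641734}
```

View pics/s0.png

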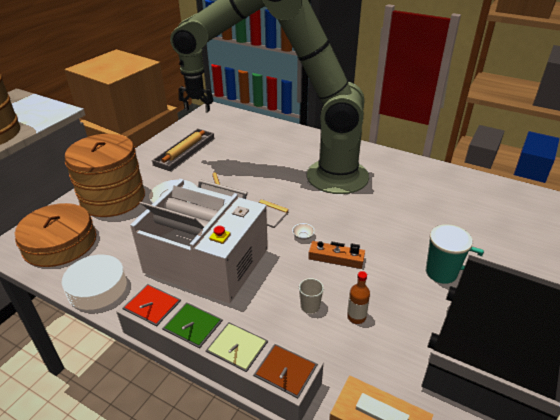

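View pics/t0.png

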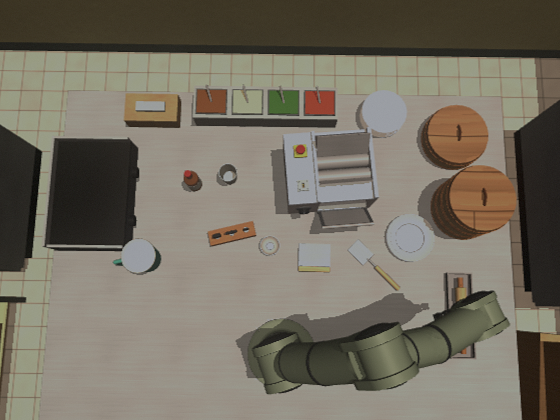

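The scene view shows the machine around (200,235), with the lock at (241,211). The key block is at (337,252), and its right-hand key (355,250) looks like the square head. In the top view the lock is at (303,186), the guard at (343,218) and the block at (232,233). I'll take closer crops next.

Run:
```python
from h import *
t=cv2.imread('pics/t0.png');s=cv2.imread('pics/s0.png')
a=cv2.resize(t[120:250,200:390],None,fx=4.2,fy=4.2,interpolation=cv2.INTER_CUBIC)
cv2.imwrite('pics/c1.png',a)
b=cv2.resize(s[230:275,295:375],None,fx=6,fy=6,interpolation=cv2.INTER_CUBIC)
c=cv2.resize(s[175:265,130:280],None,fx=3.6,fy=3.6,interpolation=cv2.INTER_CUBIC)
o=np.zeros((594,540,3),np.uint8);o[:270,:480]=b;o[270:594,:540]=c
cv2.imwrite('pics/c2.png',o)
```

```text
(no output)
```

View pics/c1.png

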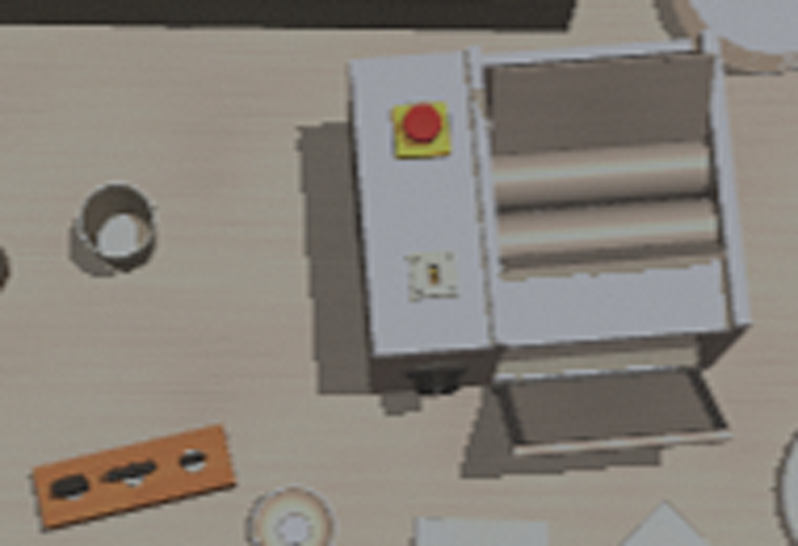

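View pics/c2.png

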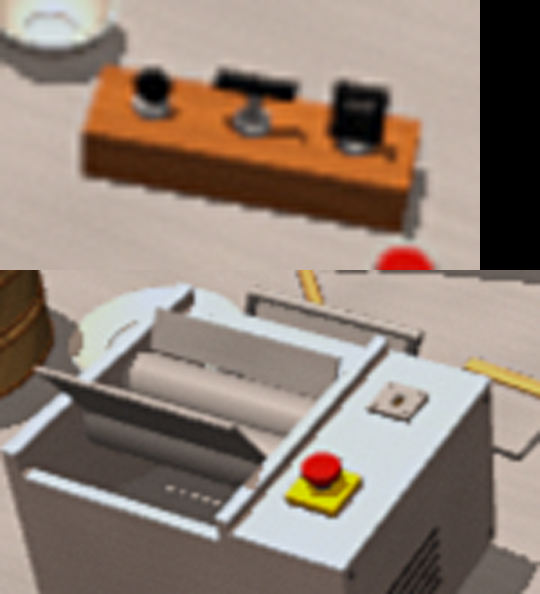

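In c1 the square head is at (70,488), the lock at (434,274), and the guard bead runs from (515,450) to (730,435). The block's top corners are (35,470), (222,425), (235,485) and (45,530). c2 confirms that the square-headed key sits at the +y end of the block.

```bash
cat >> h.py <<'E'
def Z(n,u,v,z):
    c=viewer.camera_info(n); o=-c['R'].T@c['t']; r=c['R'].T@np.array([(u-c['cx'])/c['fx'],(v-c['cy'])/c['fy'],1]); return o+r*(z-o[2])/r[2]
E
python3 - <<'E'
from h import *
np.set_printoptions(precision=4,suppress=True)
T=lambda x,y:(200+(x+.5)/4.2-.5,120+(y+.5)/4.2-.5)
d=np.load('pics/t0.npz')['d'];ds=np.load('pics/s0.npz')['d']
for k,x,y,z in [('lock',434,274,.218),('houFL',375,355,.212),('houBL',352,62,.212),('houFR',492,345,.212),('b1',35,470,.036),('b2',222,425,.036),('b3',235,485,.036),('b4',45,530,.036),('head',70,487,.078),('T',130,470,.07),('disc',192,459,.07)]:
    print(k,Z('top',*T(x,y),z),W('top',d,*T(x,y)))
S1=lambda x,y:(295+(x+.5)/6-.5,230+(y+.5)/6-.5)
S2=lambda x,y:(130+(x+.5)/3.6-.5,175+(y-270+.5)/3.6-.5)
print('scene lock',Z('scene',*S2(399,401),.218)); print('scene head top ctr',Z('scene',*S1(361,92),.078), 'collar', Z('scene',*S1(357,147),.036))
for x,y in [(95,65),(420,122),(408,187),(82,132)]: print('sblk',Z('scene',*S1(x,y),.036))
for x,y in [(490,380),(345,570)]: print('hou s',Z('scene',*S2(x,y),.212))
# guard: points from both depth maps
for n,dd in (('top',d),('scene',ds)):
    C=cloud(n,dd); 
    for nm,pts in (('bead',[(515,450),(570,446),(620,442),(680,438),(730,435)]),):
        if n=='top':
            for q in pts:
                u,v=T(*q); print(nm,C[int(v)-1:int(v)+2,int(u)][:, :].ravel())
    if n=='scene':
        for q in [(250,297),(330,318),(420,340)]: u,v=S2(*q);print('s bead',C[int(v)-1:int(v)+2,int(u)].ravel())
E
```

```text
lock [ 0.6419 -0.0714  0.218 ] [ 0.6442 -0.0719  0.2083]
houFL [ 0.5676 -0.0189  0.212 ] [ 0.5715 -0.0192  0.192 ]
houBL [0.8432 0.0053 0.212 ] [0.8415 0.0053 0.2171]
houFR [ 0.5783 -0.1245  0.212 ] [ 0.5786 -0.1246  0.2105]
b1 [0.483 0.309 0.036] [0.4831 0.3091 0.0355]
b2 [0.53   0.1275 0.036 ] [ 0.5361  0.1297 -0.0021]
b3 [0.4709 0.1135 0.036 ] [0.4733 0.1144 0.018 ]
b4 [0.4243 0.2971 0.036 ] [0.4232 0.2956 0.0467]
head [0.4613 0.2689 0.078 ] [0.4617 0.2694 0.0747]
T [0.4796 0.213  0.07  ] [0.4788 0.2124 0.0753]
disc [0.491  0.1537 0.07  ] [0.4921 0.1542 0.0629]
scene lock [ 0.6443 -0.0731  0.218 ]
scene head top ctr [0.4663 0.267  0.078 ] collar [0.4666 0.2687 0.036 ]
sblk [0.4768 0.1043 0.036 ]
sblk [0.429  0.2925 0.036 ]
sblk [0.4831 0.3069 0.036 ]
sblk [0.5328 0.124  0.036 ]
hou s [ 0.5708 -0.0212  0.212 ]
hou s [0.8451 0.0059 0.212 ]
bead [ 0.4972 -0.1485  0.1614  0.4941 -0.1489  0.1557  0.4888 -0.1482  0.1654]
bead [ 0.5036 -0.2     0.1498  0.4976 -0.1986  0.1628  0.4928 -0.1979  0.169 ]
bead [ 0.5081 -0.2467  0.1505  0.5017 -0.2446  0.1662  0.4975 -0.2443  0.168 ]
bead [ 0.5111 -0.2996  0.1607  0.5062 -0.2985  0.1671  0.5025 -0.2987  0.1657]
bead [ 0.5098 -0.3438  0.173   0.5065 -0.3445  0.169   0.503  -0.3449  0.1665]
s bead [ 0.5163 -0.3455  0.1679  0.5136 -0.3485  0.1607  0.5223 -0.3415  0.1638]
s bead [ 0.5035 -0.2545  0.1684  0.5058 -0.2531  0.1658  0.5014 -0.2571  0.1572]
s bead [ 0.4952 -0.1507  0.1681  0.4898 -0.1548  0.1587  0.492  -0.1535  0.1561]
```

Run:
```python
from h import *
np.set_printoptions(precision=3,suppress=True)
yaw=.09;R=np.array([[np.cos(yaw),np.sin(yaw)],[-np.sin(yaw),np.cos(yaw)]])
C=np.concatenate([cloud(n,np.load(f'pics/{f}.npz')['d']).reshape(-1,3) for n,f in(('top','t0'),('scene','s0'))])
L=(C[:,:2]-[.643,-.072])@R.T
for x in np.arange(-.17,.22,.02):
    r=[]
    for y in np.arange(-.26,.02,.04):
        m=(abs(L[:,0]-x)<.01)&(abs(L[:,1]-y)<.02); r.append(np.percentile(C[m,2],97) if m.sum() else -1)
    print('%.2f'%x,np.array(r))
```

```text
-0.17 [0.171 0.174 0.175 0.175 0.176 0.17  0.013 0.011]
-0.15 [0.168 0.172 0.171 0.172 0.172 0.169 0.011 0.01 ]
-0.13 [0.147 0.138 0.137 0.138 0.135 0.139 0.012 0.009]
-0.11 [0.112 0.108 0.105 0.111 0.109 0.108 0.011 0.008]
-0.09 [0.079 0.081 0.079 0.075 0.076 0.082 0.141 0.148]
-0.07 [0.228 0.213 0.213 0.211 0.21  0.227 0.218 0.219]
-0.05 [0.228 0.215 0.213 0.215 0.213 0.231 0.22  0.222]
-0.03 [0.229 0.215 0.216 0.217 0.214 0.228 0.222 0.223]
-0.01 [0.241 0.243 0.245 0.243 0.246 0.239 0.226 0.222]
0.01 [0.233 0.234 0.237 0.235 0.233 0.232 0.222 0.225]
0.03 [0.23  0.216 0.217 0.216 0.217 0.228 0.222 0.221]
0.05 [0.228 0.213 0.214 0.212 0.214 0.228 0.221 0.22 ]
0.07 [0.229 0.209 0.212 0.213 0.212 0.229 0.22  0.218]
0.09 [0.23  0.217 0.217 0.216 0.217 0.228 0.219 0.219]
0.11 [0.227 0.222 0.222 0.222 0.222 0.23  0.245 0.239]
0.13 [0.245 0.255 0.256 0.253 0.255 0.249 0.253 0.251]
0.15 [0.284 0.289 0.285 0.288 0.286 0.285 0.248 0.248]
0.17 [0.29  0.294 0.294 0.291 0.293 0.289 0.222 0.223]
0.19 [0.229 0.206 0.206 0.205 0.203 0.228 0.218 0.217]
0.21 [0.223 0.201 0.202 0.202 0.202 0.221 0.214 0.214]
```

Call:
play_rows([
  [0,0,0,0,0,-0.05,-1],
  [5,0,0,0,0,-0.1,-1],
  [10,-1,0,0,0,-0.15,-1],
  [14,-4,0,0,0,-0.19,-1],
  [17,-8,0,0,0,-0.19,-1],
], squeeze=40)

```text
clock: 0.6
position: [0.3168, -0.4753, 0.2305]
tool_rot: [-3.141, -0.001, 0.475]
force: [1.0, 0.6, -0.2]
grip_width: 0.0121
finger_force: 0.0
```

Call:
play_rows([
  [4,-3,0,0,0,0.1,-1],
  [8.5,-5,0,0,0,0.2,-1],
  [13,-7.5,1,0,0,0.3,-1],
  [18,-10.5,2,0,0,0.385,-1],
  [22,-13,4,0,0,0.385,-1],
])

```text
clock: 1.1
position: [0.4466, -0.2695, 0.1961]
tool_rot: [3.141, -0.001, 0.084]
force: [0.8, -0.9, -0.8]
grip_width: 0.0001
finger_force: 0.0
```

Call:
play_rows([
  [0,0,0,0,0,0,-1],
  [0,0,1,0,0,0,-1],
  [0,0,2,0,0,0,-1],
  [0,0,3,0,0,0,-1],
  [0,0,3.6,0,0,0,-1],
])

```text
clock: 1.6
position: [0.4444, -0.272, 0.1585]
tool_rot: [-3.141, 0.001, 0.085]
force: [0.4, -0.7, -0.4]
grip_width: -0.0002
finger_force: 0.0
```

Call:
play_rows([
  [2,-0.5,0,0,0,0,-1],
  [4,-1,0,0,0,0,-1],
  [6,-1,-0.3,0,0,0,-1],
  [8,-1,-0.7,0,0,0,-1],
  [9.5,-1,-1.0,0,0,0,-1],
])

```text
clock: 2.1
position: [0.5394, -0.2536, 0.1695]
tool_rot: [-3.141, 0.001, 0.086]
force: [-4.6, 0.4, 3.2]
grip_width: -0.0003
finger_force: 1.8
```

Call:
play_rows([
  [0.6,0,-0.2,0,0,0,-1],
  [1.2,0,-0.2,0,0,0,-1],
  [1.8,0,-0.2,0,0,0,-1],
  [2.2,0,-0.2,0,0,0,-1],
  [2.4,0,-0.2,0,0,0,-1],
])

```text
clock: 2.6
position: [0.5631, -0.2513, 0.1717]
tool_rot: [3.141, -0.0, 0.086]
force: [-2.1, -1.2, 2.1]
grip_width: -0.0001
finger_force: 1.2
```

Call:
play_rows([
  [0.2,0,0,0,0,0,-1],
  [0.4,0,0,0,0,0,-1],
  [0.6,0,0,0,0,0,-1],
  [0.7,0,0,0,0,0,-1],
  [0.8,0,0,0,0,0,-1],
])

```text
clock: 3.1
position: [0.5642, -0.2514, 0.1713]
tool_rot: [-3.14, 0.013, 0.084]
force: [-54.1, 4.4, 34.4]
grip_width: 0.0002
finger_force: 26.7
```

Call:
play_rows([
  [-2,0,0,0,0,0,-1],
  [-6,0,0,0,0,0,-1],
  [-10,0,-2,0,0,-0.1,-1],
  [-12,-2,-3,0,0,-0.25,-0.5],
  [-12,-7,-3,0,0,-0.4,0],
])

```text
clock: 3.6
position: [0.4435, -0.1941, 0.203]
tool_rot: [3.139, -0.0, 0.486]
force: [2.7, 2.3, 0.1]
grip_width: 0.0283
finger_force: 0.0
```

Run:
```python
from h import *
np.set_printoptions(precision=4,suppress=True)
p,d=grab('top','t1');print(observe()['position'],observe()['tool_rot'])
C=cloud('top',d).reshape(-1,3);yaw=.09;R=np.array([[np.cos(yaw),np.sin(yaw)],[-np.sin(yaw),np.cos(yaw)]])
L=(C[:,:2]-[.643,-.072])@R.T
for x in np.arange(-.12,-.06,.005):
    m=(abs(L[:,0]-x)<.0025)&(abs(L[:,1]+.16)<.08);print('%.3f'%x,m.sum(),np.percentile(C[m,2],[50,90]) if m.sum() else '')
cv2.imwrite('pics/c3.png',cv2.resize(p[120:250,200:390,::-1],None,fx=4,fy=4,interpolation=cv2.INTER_CUBIC))
```

```text
[ 0.4441 -0.1841  0.2026] [-3.1409 -0.0017  0.5052]
-0.120 1 [-0.0022 -0.0022]
-0.115 2 [0.0057 0.0061]
-0.110 4 [0.0007 0.0065]
-0.105 4 [-0.0009  0.0032]
-0.100 3 [0.0039 0.0044]
-0.095 3 [0.0033 0.0047]
-0.090 4 [-0.0024 -0.0011]
-0.085 10 [0.1907 0.1936]
-0.080 194 [0.138  0.1923]
-0.075 61 [0.1911 0.1976]
-0.070 62 [0.2024 0.2119]
-0.065 58 [0.2064 0.2154]
```

View pics/c3.png

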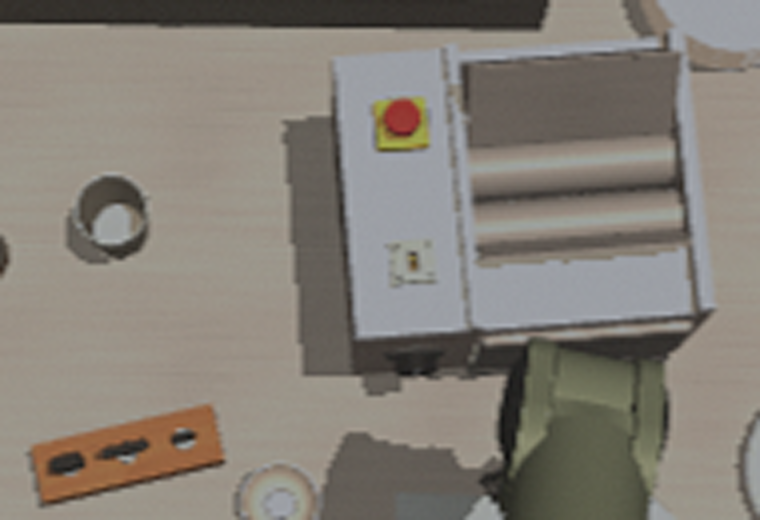

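The guard is shut: its bead is now in line with the machine's front (c3 row ~330). Next I move to the key.

Call:
play_rows([
  [2,-3.5,0,0,0,-0.14,0],
  [4.5,-7.5,0,0,0,-0.28,0],
  [7,-11.5,0,0,0,-0.42,0],
  [9.5,-16,0,0,0,-0.56,0],
  [12,-20,0,0,0,-0.7,0],
])

```text
clock: 4.15
position: [0.4577, 0.044, 0.202]
tool_rot: [3.141, -0.001, 1.192]
force: [1.6, -0.4, -0.0]
grip_width: 0.0426
finger_force: 0.0
```

Call:
play_rows([
  [4,-1.5,0,0,0,-0.14,0.3],
  [8.5,-3,1,0,0,-0.28,0.3],
  [13,-5,2,0,0,-0.42,0.3],
  [17.5,-6.5,3,0,0,-0.56,0.3],
  [20,-7.4,4,0,0,-0.63,0.3],
])

```text
clock: 4.65
position: [0.4636, 0.2593, 0.1615]
tool_rot: [3.141, -0.002, 1.825]
force: [0.4, -1.0, -1.0]
grip_width: 0.0556
finger_force: 0.0
```

Call:
play_rows([
  [0,0,0,0,0,0,0.3],
  [0,0,1,0,0,0,0.3],
  [0,0,2,0,0,0,0.3],
  [0,0,2,0,0,0,0.3],
  [0,0,2,0,0,0,0.3],
])

```text
clock: 5.15
position: [0.4643, 0.2544, 0.1416]
tool_rot: [-3.141, 0.0, 1.816]
force: [0.1, 0.1, 0.0]
grip_width: 0.0555
finger_force: 0.0
```

Run:
```python
from h import *
p,d=grab('scene','s1');o=observe();print(o['position'],o['tool_rot'],o['grip_width'])
cv2.imwrite('pics/c4.png',cv2.resize(p[180:280,285:395,::-1],None,fx=6,fy=6,interpolation=cv2.INTER_CUBIC))
print(P('scene',o['position']),P('scene',[.464,.268,.078]))
```

```text
[0.46442314 0.25454454 0.1419092 ] [3.14137326e+00 9.38300635e-05 1.81570706e+00] 0.05572667382466316
(np.float64(353.23097724899037), np.float64(229.23524487702014)) (np.float64(355.28714981453487), np.float64(244.6207751351398))
```

View pics/c4.png

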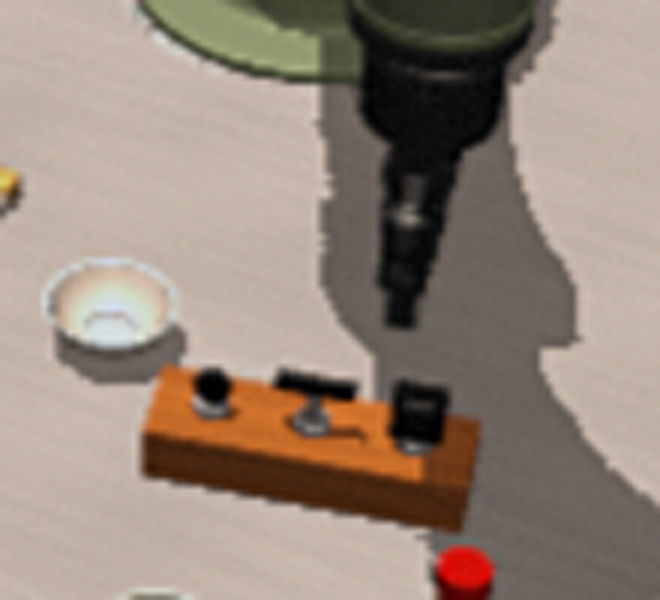

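The gripper's shadow is over the block. The square head's top is at (420,388) in the crop, which matches the estimate. I'll shift 13 mm along the tool's x and go down.

Call:
play_rows([
  [1.3,0.3,0,0,0,0,0.3],
  [1.3,0.3,2,0,0,0,0.3],
  [1.3,0.3,4.5,0,0,0,0.3],
  [1.3,0.3,7,0,0,0,0.3],
  [1.3,0.3,9.3,0,0,0,0.3],
])

```text
clock: 5.7
position: [0.464, 0.2692, 0.048]
tool_rot: [3.141, -0.001, 1.817]
force: [0.7, -0.1, -0.2]
grip_width: 0.056
finger_force: 0.0
```

Call:
play_rows([
  [0,0,0,0,0,0,0.0],
  [0,0,0,0,0,0,-0.4],
  [0,0,0,0,0,0,-0.7],
  [0,0,0,0,0,0,-1],
  [0,0,0,0,0,0,-1],
], squeeze=30)

```text
clock: 6.2
position: [0.4646, 0.269, 0.0501]
tool_rot: [3.139, -0.001, 1.817]
force: [-1.4, -0.2, 8.8]
grip_width: 0.0135
finger_force: 31.8
```

Call:
play_rows([
  [0,0,0,0,0,0,-1],
  [0,0,0,0,0,0,-1],
  [0,0,0,0,0,0,-1],
  [0,0,0,0,0,0,-1],
  [0,0,0,0,0,0,-1],
])

```text
clock: 6.7
position: [0.4646, 0.269, 0.0501]
tool_rot: [3.139, -0.001, 1.817]
force: [-1.6, 1.1, 9.2]
grip_width: 0.0134
finger_force: 31.8
```

Call:
play_rows([
  [0,0,-0.2,0,0,0,-1],
  [0,0,-0.8,0,0,0,-1],
  [0,0,-2,0,0,0,-1],
  [0,0,-4,0,0,0,-1],
  [0,0,-6,0,0,0,-1],
], squeeze=70)

```text
clock: 7.2
position: [0.4639, 0.2684, 0.1103]
tool_rot: [3.142, -0.0, 1.817]
force: [0.0, 0.9, -0.9]
grip_width: 0.0128
finger_force: 68.2
```

Call:
play_rows([
  [0,0,-4,0,0,0,-1],
  [0,0,-8,0,0,0,-1],
  [0,0,-12,0,0,0,-1],
  [0,0,-16,0,0,0,-1],
  [0,0,-19,0,0,0,-1],
])

```text
clock: 7.7
position: [0.4637, 0.2686, 0.3023]
tool_rot: [3.139, -0.001, 1.817]
force: [-0.2, -0.4, -0.9]
grip_width: 0.0127
finger_force: 68.2
```

Call:
play_rows([
  [-2,0.5,0,0,0,-0.14,-1],
  [-6,1.5,0,0,0,-0.28,-1],
  [-10.5,2.5,0,0,0,-0.42,-1],
  [-15,3.6,0,0,0,-0.56,-1],
  [-19,4.5,0,0,0,-0.7,-1],
])

```text
clock: 8.2
position: [0.5542, 0.093, 0.2999]
tool_rot: [3.141, 0.001, 2.522]
force: [1.3, 0.6, -0.3]
grip_width: 0.013
finger_force: 68.2
```

Call:
play_rows([
  [-4,-2,0,0,0,-0.14,-1],
  [-8,-4,0,0,0,-0.28,-1],
  [-12,-6,0,0,0,-0.42,-1],
  [-15,-7.3,0,0,0,-0.56,-1],
  [-17,-8.3,0,0,0,-0.71,-1],
])

```text
clock: 8.7
position: [0.6436, -0.0746, 0.2995]
tool_rot: [-3.141, 0.0, -3.053]
force: [-0.2, -0.2, -1.2]
grip_width: 0.0127
finger_force: 68.2
```

Call:
play_rows([
  [0,0,0,0,0,0,-1],
  [0,0,1,0,0,0,-1],
  [0,0,2,0,0,0,-1],
  [0,0,2.5,0,0,0,-1],
  [0,0,2.5,0,0,0,-1],
])

```text
clock: 9.2
position: [0.6426, -0.0711, 0.2729]
tool_rot: [3.142, -0.001, -3.056]
force: [-0.2, -1.0, 0.1]
grip_width: 0.0133
finger_force: 68.2
```

Run:
```python
from h import *
p,d=grab('scene','s2');o=observe();print(o['position'],o['tool_rot'],o['force'],o['qpos'])
a=cv2.resize(p[170:235,205:275,::-1],None,fx=9,fy=9,interpolation=cv2.INTER_CUBIC)
cv2.imwrite('pics/c5.png',a)
x=o['position']
f=lambda X:tuple(9*(np.array(P('scene',X))-[205,170]+.5)-.5)
print('tcp',f(x),'seat',f(x-[0,0,.014]),'foot',f(x-[0,0,.0335]),'lockest',f([.643,-.072,.218]), 'dx',f([.653,-.072,.218]),'dy',f([.643,-.062,.218]))
p,d=grab('top','t2')
```

```text
[ 0.64290923 -0.07118362  0.27354659] [-3.14155339e+00 -5.23783315e-04 -3.05604428e+00] [0.34054277 1.47922563 0.61182702] [ 0.540214    0.64244274 -0.85642193  1.4575581   0.4942251   1.26709047
  1.29099579]
tcp (np.float64(320.8746846620806), np.float64(249.8237282899141)) seat (np.float64(323.1868372731527), np.float64(281.331691651577)) foot (np.float64(326.36397299387284), np.float64(324.6268770143839)) lockest (np.float64(327.87334039784065), np.float64(372.2236384612795)) dx (np.float64(312.67247413313453), np.float64(387.21522246267295)) dy (np.float64(351.02705662662737), np.float64(380.5460367050944))
```

View pics/c5.png

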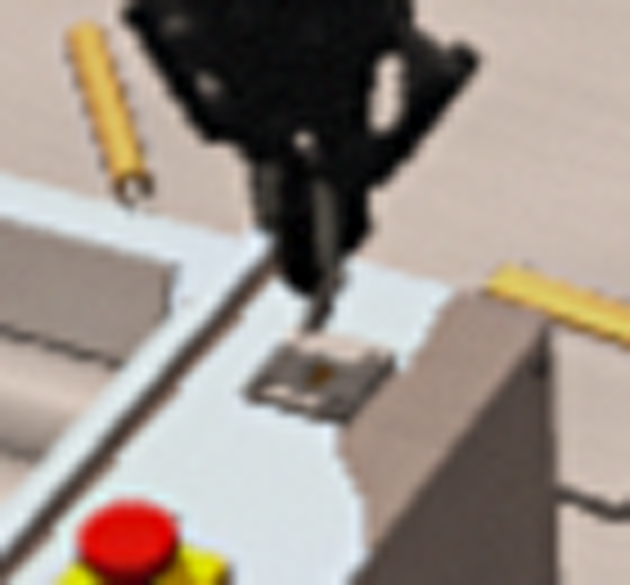

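The keyhole is at (320,374) in the crop and the key's foot is just above it at (315,327). They look nearly in line, so I'll go down to about 3 mm above the face and look again.

Call:
play_rows([
  [0,0,0.5,0,0,0,-1],
  [0,0,1,0,0,0,-1],
  [0,0,1.5,0,0,0,-1],
  [0,0,1.9,0,0,0,-1],
  [0,0,1.9,0,0,0,-1],
])

```text
clock: 9.8
position: [0.6429, -0.0718, 0.254]
tool_rot: [3.141, -0.001, -3.056]
force: [-0.7, -0.4, 0.1]
grip_width: 0.013
finger_force: 68.2
```

Run:
```python
from h import *
p,d=grab('scene','s3');o=observe();print(o['position'],o['tool_rot'],o['force'])
a=cv2.resize(p[190:225,220:260,::-1],None,fx=16,fy=16,interpolation=cv2.INTER_CUBIC)
cv2.imwrite('pics/c6.png',a)
x=o['position']
f=lambda X:tuple(np.round(16*(np.array(P('scene',X))-[220,190]+.5)-.5))
print('tcp',f(x),'seat',f(x-[0,0,.014]),'foot',f(x-[0,0,.0335]),'lockest',f([.643,-.072,.218]), 'dx',f([.653,-.072,.218]),'dy',f([.643,-.062,.218]))
```

```text
[ 0.64304775 -0.07175817  0.2544053 ] [ 3.14143726e+00 -5.19956811e-04 -3.05646935e+00] [-0.08981636  0.33373889  0.65839252]
tcp (np.float64(334.0), np.float64(200.0)) seat (np.float64(338.0), np.float64(256.0)) foot (np.float64(343.0), np.float64(331.0)) lockest (np.float64(343.0), np.float64(342.0)) dx (np.float64(316.0), np.float64(369.0)) dy (np.float64(384.0), np.float64(357.0))
```

View pics/c6.png

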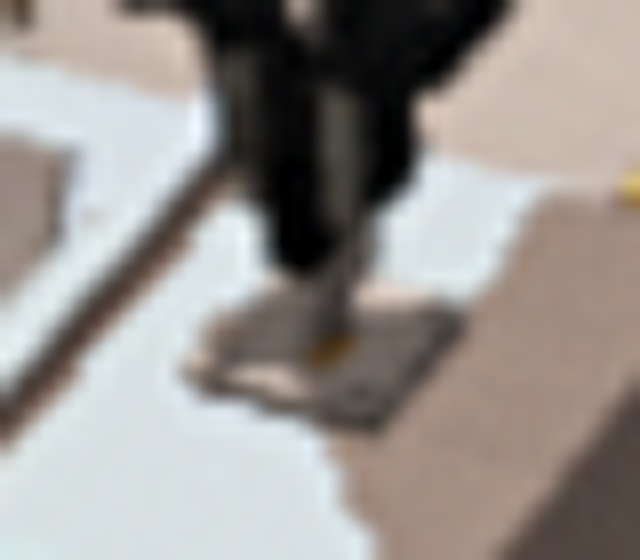

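The foot, near (330,335), looks centred over the keyhole (visible part about (330,350)). I'll lower it gently.

Call:
play_rows([
  [0,0,0.2,0,0,0,-1],
  [0,0,0.4,0,0,0,-1],
  [0,0,0.5,0,0,0,-1],
  [0,0,0.6,0,0,0,-1],
  [0,0,0.7,0,0,0,-1],
])

```text
clock: 10.35
position: [0.6433, -0.0721, 0.2484]
tool_rot: [-3.141, 0.001, -3.057]
force: [-4.5, -2.9, 16.0]
grip_width: 0.0128
finger_force: 70.6
```

Call:
play_rows([
  [0.03,-0.02,0,0,0,0,-1],
  [0.06,-0.04,0,0,0,0,-1],
  [0.09,-0.06,0,0,0,0,-1],
  [0.1,-0.08,0,0,0,0,-1],
  [0.1,-0.08,0,0,0,0,-1],
])

```text
clock: 10.85
position: [0.6427, -0.0723, 0.2483]
tool_rot: [3.141, 0.001, -3.056]
force: [-0.8, 0.1, 0.2]
grip_width: 0.0129
finger_force: 68.4
```

Call:
play_rows([
  [0,0,0.1,0,0,0,-1],
  [0,0,0.2,0,0,0,-1],
  [0,0,0.3,0,0,0,-1],
  [0,0,0.4,0,0,0,-1],
  [0,0,0.5,0,0,0,-1],
])

```text
clock: 11.35
position: [0.6422, -0.0726, 0.2426]
tool_rot: [3.142, -0.0, -3.056]
force: [-3.0, -0.3, 5.3]
grip_width: 0.0127
finger_force: 68.8
```

Call:
play_rows([
  [0.1,0,0.1,0,0,0,-1],
  [-0.05,0,0.2,0,0,0,-1],
  [0.12,0,0.25,0,0,0,-1],
  [-0.05,0,0.3,0,0,0,-1],
  [0.12,0,0.3,0,0,0,-1],
])

```text
clock: 11.85
position: [0.6418, -0.0726, 0.2413]
tool_rot: [-3.141, 0.002, -3.057]
force: [3.4, -1.7, 13.5]
grip_width: 0.0129
finger_force: 70.6
```

Call:
play_rows([
  [-0.2,0,0,0,0,0,-1],
  [0,0,0,0,0,0,-1],
  [-0.2,0,0,0,0,0,-1],
  [0,0,0,0,0,0,-1],
  [-0.1,0,0,0,0,0,-1],
])

```text
clock: 12.35
position: [0.6424, -0.0726, 0.2412]
tool_rot: [-3.141, 0.002, -3.057]
force: [-11.2, -1.9, 22.1]
grip_width: 0.0132
finger_force: 71.3
```

Call:
play_rows([
  [0.2,0,-0.07,0,0,0,-1],
  [0.2,0,-0.07,0,0,0,-1],
  [0,0,-0.07,0,0,0,-1],
  [0,0,-0.07,0,0,0,-1],
  [0.2,0,-0.07,0,0,0,-1],
])

```text
clock: 12.85
position: [0.6401, -0.0728, 0.2404]
tool_rot: [-3.142, 0.0, -3.057]
force: [1.2, -1.1, -0.1]
grip_width: 0.0131
finger_force: 68.2
```

Call:
play_rows([
  [0,0,0,0,0,0,-1],
  [-0.2,0,0,0,0,0,-1],
  [-0.2,0,0,0,0,0,-1],
  [0,0,0,0,0,0,-1],
  [0,0,0,0,0,0,-1],
])

```text
clock: 13.35
position: [0.6402, -0.0729, 0.2404]
tool_rot: [3.142, 0.001, -3.057]
force: [-0.4, -1.4, -1.1]
grip_width: 0.0127
finger_force: 68.2
```

Call:
play_rows([
  [-0.1,0,0.1,0,0,0,-1],
  [-0.2,0,0.2,0,0,0,-1],
  [-0.1,0,0.25,0,0,0,-1],
  [0,0,0.25,0,0,0,-1],
  [-0.1,0,0.25,0,0,0,-1],
])

```text
clock: 13.85
position: [0.641, -0.0728, 0.2381]
tool_rot: [-3.141, 0.0, -3.057]
force: [-5.1, -1.1, 5.9]
grip_width: 0.0127
finger_force: 69.0
```

Call:
play_rows([
  [-0.1,0,0,0,0,0,-1],
  [-0.1,0,0,0,0,0,-1],
  [0.1,0,0,0,0,0,-1],
  [0.1,0,0,0,0,0,-1],
  [0,0,0,0,0,0,-1],
])

```text
clock: 14.35
position: [0.6408, -0.0728, 0.2381]
tool_rot: [-3.141, -0.001, -3.057]
force: [-3.0, -2.5, 6.7]
grip_width: 0.013
finger_force: 69.2
```

Call:
play_rows([
  [0.15,0,0.06,0,0,0,-1],
  [0.15,0,0.06,0,0,0,-1],
  [-0.05,0,0.06,0,0,0,-1],
  [-0.05,0,0.06,0,0,0,-1],
  [0.05,0,0.06,0,0,0,-1],
])

```text
clock: 14.85
position: [0.641, -0.0728, 0.2377]
tool_rot: [-3.141, 0.001, -3.057]
force: [3.4, -0.2, 4.2]
grip_width: 0.013
finger_force: 69.0
```

Call:
play_rows([
  [0.1,0,0.05,0,0,0,-1],
  [0.1,0,0.05,0,0,0,-1],
  [-0.1,0,0.05,0,0,0,-1],
  [-0.1,0,0.05,0,0,0,-1],
  [0,0,0.05,0,0,0,-1],
])

```text
clock: 15.35
position: [0.6411, -0.0732, 0.2372]
tool_rot: [-3.141, 0.001, -3.057]
force: [4.6, -4.3, 4.4]
grip_width: 0.013
finger_force: 69.0
```

Call:
play_rows([
  [0.1,0,0.08,0,0,0,-1],
  [0.1,0,0.12,0,0,0,-1],
  [-0.1,0,0.12,0,0,0,-1],
  [-0.1,0,0.12,0,0,0,-1],
  [0,0,0.12,0,0,0,-1],
])

```text
clock: 15.85
position: [0.6413, -0.0727, 0.236]
tool_rot: [-3.142, 0.002, -3.057]
force: [6.5, -2.9, 2.4]
grip_width: 0.0131
finger_force: 68.8
```

Call:
play_rows([
  [0.1,0,0.05,0,0,0,-1],
  [0.1,0,0.1,0,0,0,-1],
  [-0.1,0,0.1,0,0,0,-1],
  [-0.1,0,0.1,0,0,0,-1],
  [0,0,0.1,0,0,0,-1],
])

```text
clock: 16.35
position: [0.6412, -0.0728, 0.2349]
tool_rot: [-3.142, 0.001, -3.056]
force: [7.3, -2.4, 2.6]
grip_width: 0.013
finger_force: 68.8
```

Call:
play_rows([
  [0,0,0.08,0,0,0,-1],
  [-0.1,0,0.16,0,0,0,-1],
  [-0.1,0,0.2,0,0,0,-1],
  [0.05,0,0.2,0,0,0,-1],
  [-0.03,0,0.2,0,0,0,-1],
])

```text
clock: 16.85
position: [0.6408, -0.0729, 0.2324]
tool_rot: [3.142, 0.0, -3.057]
force: [1.1, -1.9, -0.3]
grip_width: 0.0126
finger_force: 68.3
```

Call:
play_rows([
  [0.1,0,0.08,0,0,0,-1],
  [0.1,0,0.12,0,0,0,-1],
  [-0.1,0,0.12,0,0,0,-1],
  [-0.1,0,0.12,0,0,0,-1],
  [0,0,0.12,0,0,0,-1],
])

```text
clock: 17.35
position: [0.6411, -0.0728, 0.2322]
tool_rot: [-3.141, 0.001, -3.057]
force: [4.2, -4.1, 8.8]
grip_width: 0.0127
finger_force: 70.0
```

Call:
play_rows([
  [0.1,0,0.04,0,0,0,-1],
  [0.1,0,0.04,0,0,0,-1],
  [-0.1,0,0.04,0,0,0,-1],
  [-0.1,0,0.04,0,0,0,-1],
  [0,0,0.04,0,0,0,-1],
])

```text
clock: 17.85
position: [0.6411, -0.0728, 0.2322]
tool_rot: [-3.141, 0.001, -3.057]
force: [2.0, -3.0, 13.0]
grip_width: 0.0129
finger_force: 70.7
```

Run:
```python
from h import *
p,d=grab('scene','s4');o=observe();print(o['position'],o['force'],o['qpos'])
cv2.imwrite('pics/c7.png',cv2.resize(p[190:225,220:260,::-1],None,fx=16,fy=16,interpolation=cv2.INTER_CUBIC))
```

```text
[ 0.64113987 -0.07286444  0.23219863] [-1.27655146 -2.68752945 16.90903069] [ 0.53875621  0.67532754 -0.84028627  1.51296904  0.5264774   1.18915646
  1.26521572]
```

View pics/c7.png

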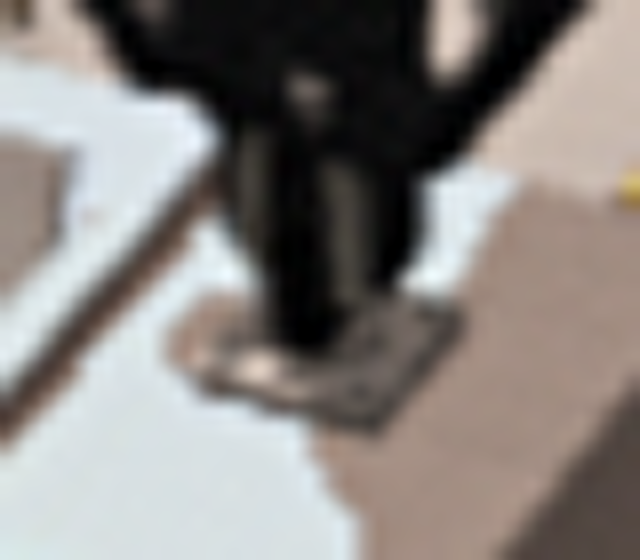

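The key is home: the fingertips sit at the flange around (310,345) and no keyhole shows. Now I turn it.

Call:
play_rows([
  [0,0,-0.03,0,0,0,-1],
  [0,0,-0.03,0,0,0.1,-1],
  [0,0,-0.03,0,0,0.22,-1],
  [0,0,-0.03,0,0,0.34,-1],
  [0,0,-0.03,0,0,0.46,-1],
], squeeze=90)

```text
clock: 18.4
position: [0.6412, -0.073, 0.2323]
tool_rot: [-3.141, 0.001, 2.762]
force: [-1.1, -4.6, 12.1]
grip_width: 0.0125
finger_force: 87.7
```

```bash
python3 -c "
from h import *
o=observe();print(o['position'],o['tool_rot'],o['force'],o['moment'],o['qpos'])"
```

```text
[ 0.64119166 -0.07301814  0.23229448] [-3.14149551e+00  1.43782258e-03  2.76152124e+00] [-1.11024312 -4.63541664 12.10386195] [-1.00251112 -0.01300413  0.07248866] [ 0.48144777  0.64403892 -0.73453783  1.51568357  0.4559052   1.15730342
  0.85268473]
```

Call:
play_rows([
  [0,0,0,0,0,0.12,-1],
  [0,0,0,0,0,0.24,-1],
  [0,0,0,0,0,0.36,-1],
  [0,0,0,0,0,0.48,-1],
  [0,0,0,0,0,0.6,-1],
])

```text
clock: 18.9
position: [0.6412, -0.0731, 0.2322]
tool_rot: [3.141, 0.001, 2.161]
force: [1.1, -3.6, 11.7]
grip_width: 0.0124
finger_force: 87.6
```

Call:
play_rows([
  [0,0,0,0,0,0.12,-1],
  [0,0,0,0,0,0.24,-1],
  [0,0,0,0,0,0.36,-1],
  [0,0,0,0,0,0.46,-1],
  [0,0,0,0,0,0.52,-1],
])

```text
clock: 19.4
position: [0.6414, -0.0731, 0.2322]
tool_rot: [3.14, 0.001, 1.642]
force: [2.2, -4.9, 11.2]
grip_width: 0.0124
finger_force: 87.8
```

```bash
python3 -c "
from h import *
o=observe();print(o['position'],o['tool_rot'],o['force'],o['moment'],o['qpos'])"
```

```text
[ 0.64136451 -0.07310198  0.23223189] [3.13991471e+00 8.84681582e-04 1.64242631e+00] [ 2.18608556 -4.87371523 11.20848896] [-1.13404764 -0.43266598  0.06235398] [ 0.32698612  0.58829268 -0.47391098  1.52465419  0.28960958  1.09701475
 -0.1393603 ]
```

Call:
play_rows([
  [0,0,0,0,0,0.05,-1],
  [0,0,0,0,0,0.1,-1],
  [0,0,0,0,0,0.14,-1],
  [0,0,0,0,0,0.17,-1],
  [0,0,0,0,0,0.17,-1],
])

```text
clock: 19.9
position: [0.6414, -0.0731, 0.2323]
tool_rot: [3.14, 0.001, 1.475]
force: [1.7, -4.3, 11.6]
grip_width: 0.0128
finger_force: 87.8
```

```bash
python3 -c "
from h import *
o=observe();print(o['position'],o['tool_rot'],o['force'],o['moment'],o['qpos'])"
```

```text
[ 0.64142057 -0.07311277  0.23227114] [3.13964214e+00 5.14532419e-04 1.47529777e+00] [ 1.70430463 -4.33817621 11.64873674] [-1.09318643 -0.5640574  -0.02656287] [ 0.3025426   0.58225958 -0.43463518  1.52604827  0.26516098  1.09003705
 -0.28734213]
```

Call:
play_rows([
  [0,0,0,0,0,0.03,-1],
  [0,0,0,0,0,0.06,-1],
  [0,0,0,0,0,0.09,-1],
  [0,0,0,0,0,0.12,-1],
  [0,0,0,0,0,0.12,-1],
])

```text
clock: 20.4
position: [0.6415, -0.0733, 0.2322]
tool_rot: [3.139, 0.0, 1.355]
force: [2.7, -5.7, 10.9]
grip_width: 0.0128
finger_force: 87.8
```

```bash
python3 -c "
from h import *
for i in range(4):
  o=observe();print(o['position'],o['tool_rot'],o['force'],o['moment'],o['qpos'][6]);viewer.grab_frame('top')"
```

```text
[ 0.64151899 -0.07331417  0.23224123] [3.13933037e+00 4.96726876e-04 1.35542990e+00] [ 2.69380603 -5.65936096 10.94182827] [-1.29661363 -0.71744704  0.37123848] -0.3934349962861982
[ 0.64150508 -0.07331068  0.23225376] [3.13935606e+00 4.96085740e-04 1.35626112e+00] [ 2.20675148 -5.82819868 10.82664653] [-1.33843304 -0.71751832  0.31035776] -0.3926992211991441
[ 0.64151584 -0.07335896  0.2322797 ] [3.13932034e+00 4.80659423e-04 1.35643962e+00] [ 3.55279261 -4.44101636 10.66617781] [-1.26733525 -0.66116935  0.32911991] -0.3924584542822146
[ 0.64152674 -0.07334116  0.23227242] [3.13929111e+00 4.21947015e-04 1.35648872e+00] [ 3.15268302 -4.94312062 10.52258687] [-1.28442922 -0.69927426  0.33037716] -0.39243246112461183
```

Call:
play_rows([
  [0,0,0,0,0,0.02,-1],
  [0,0,0,0,0,0.04,-1],
  [0,0,0,0,0,0.04,-1],
  [0,0,0,0,0,0.04,-1],
  [0,0,0,0,0,0.04,-1],
])

```text
clock: 21.1
position: [0.6415, -0.0734, 0.2322]
tool_rot: [3.139, 0.0, 1.317]
force: [3.1, -5.1, 10.7]
grip_width: 0.0126
finger_force: 87.9
```

Run:
```python
from h import *
o=observe();print(o['tool_rot'],o['force'],o['moment'])
p,d=grab('scene','s5')
cv2.imwrite('pics/c8.png',cv2.resize(p[160:330,120:390,::-1],None,fx=2.9,fy=2.9,interpolation=cv2.INTER_CUBIC))
```

```text
[3.13926322e+00 4.01930308e-04 1.31664888e+00] [ 3.09449966 -5.14335434 10.72189795] [-1.29836228 -0.73317345  0.53751455]
```

View pics/c8.png

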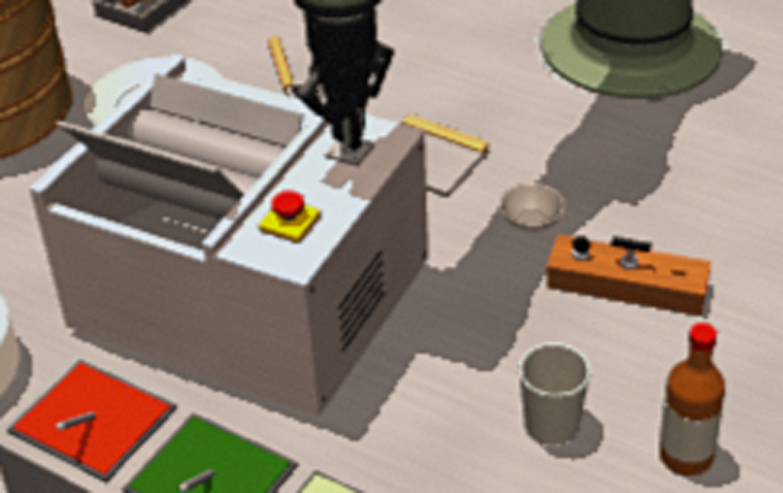

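The moment has climbed to 0.54 N m, far above the spring, so the plug is at its stop. The picture shows the key held in the lock (350,150), the other two keys still in the block (580,245 and 630,245), no guard hanging open, and nothing else moved. I'm handing the job in.

```bash
python3 -c "
from workcell import bot
print(bot.job_done())"
```

```text
the job is handed in; nothing more can be done
None
```

I handed the job in at about 21 s: the guard is shut, and the service key is home in the lock and held turned against its stop (resisting moment 0.54 N m); the other two keys are still in the block and nothing else on the counter appears to have moved.

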